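# Stand the red-knobbed sample ram up in the fume hood

### The job

Three steel sample rams lie on the white drain mat in the fume hood. Stand the one with the red ball knob upright on its square foot so that it can drain: raise it by its knob and tip it up over its foot, which stays down on the mat about where it is, then let go. Leave the blue and black ones lying where they are.

Things in the scene. Friction and masses are not known exactly. Their poses are not given: they have to be found in the camera images.
- red_knob (a point): Centre of the red ball knob (44 mm diameter) of the red ram, a loose 0.4 kg steel rod, 142 mm long: knob, 16 mm stem, square foot plate 44 x 44 x 18 mm. The knob turns readily between fingers. Own x axis: from foot to knob along the rod; level as it lies, up when it stands. It lies flat, knob roughly towards the robot; this point is 26 mm above the bench, 124 mm when standing.
- red_foot (a point): Centre of the underside of the red ram's foot, on the rod's axis, 120 mm from the knob centre; 26 mm above the bench as it lies, 4 mm when it stands. The edge it tips over is 22 mm straight below this point at the start. The rams lie on a fixed white plastic drain mat, 220 x 400 mm, 4 mm thick; the foot lies on a flat side, so the ram does not roll.
- blue_knob (a point): Centre of the blue ball knob of the blue ram: not to be disturbed. Same build as the red ram (a 142 mm steel rod with a 44 mm ball knob and square foot), lying on the same mat.
- black_knob (a point): Centre of the black ball knob of the black ram: not to be disturbed. Same build as the red ram (a 142 mm steel rod with a 44 mm ball knob and square foot), lying on the same mat.
Mind the look-alikes: they are no part of the job. Leave any pink look-alike of the part that bears red_knob alone.

How it is judged (in metres and radians):
At the end, for the whole second after the job is handed in: The red ram stands free, upright within 10 degrees, its foot down on the mat (centre of the sole less than 14 mm above the bench) and less than 90 mm from where that point started (tipping over alone moves it 31 mm); the blue and black knobs are within 25 mm of where they started (angle between red_knob's own x axis and vertical below 0.175 rad and height (world z) of red_foot below 0.014 m and distance of red_foot from where it was at the start of the episode below 0.09 m and distance of each of blue_knob, black_knob from where it was at the start of the episode below 0.025 m); the robot touches nothing.
It fails at once if the red ram's foot is lifted off the mat (centre of its sole more than 50 mm above the bench) (height (world z) of red_foot above 0.05 m).
It fails at once if the blue ram is disturbed (knob moved more than 25 mm) (distance of blue_knob from where it was at the start of the episode above 0.025 m).
It fails at once if the black ram is disturbed (knob moved more than 25 mm) (distance of black_knob from where it was at the start of the episode above 0.025 m).
It also fails if it takes over 35 s, if anything falls off the work surface, if the arm or the gripper's body presses on something with over 40 N, if the wrist force passes 120 N, or if a joint passes its speed limit or range.

### The arm

A 7-joint arm with a two-finger parallel gripper is mounted at the origin on the work surface. World frame = base frame: x ahead of the robot, y to its left, z up, the work surface at z = 0. Lengths are in m, angles in degrees, forces in N, time in s.
With the tool pointing down it reaches from about 0.425 to 0.875 m from the base axis. Payload 4.7 kg.
Tool frame: the origin (TCP) lies between the finger pads; the fingertips stand 19 mm ahead of it and the grasp point (between the pads) is the TCP; x points along the fingers, z is the direction in which the jaws open and shut, and the axes are right-handed (so a half turn about x gives the same grasp; the last joint's range is limited). The gripper opens to 87 mm and grips with 3 to 60 N. Pads are 19 mm wide; open, the fingers measure 117 mm over their backs; the gripper's body (75 mm by 190 mm) begins 51 mm behind the grasp point.
Start: joints at [-70.64, 18.392, -4.016, 83.108, 1.295, 78.541, -3.26], TCP at [0.207, 0.616, 0.242] pointing down, gripper open.
Joint ranges: [-163.93, 163.93], [-17.29, 119.83], [-79.2, 71.16], [3.27, 140.29], [-89.18, 269.18], [5.43, 117.66], [-154.24, 154.24]. Speed limits (degrees/s): [147.25, 147.25, 180, 180, 180, 180, 180].

### API

Orientations are given as [roll, pitch, yaw] about the fixed x, y, z axes, in that order (R = Rz(yaw) Ry(pitch) Rx(roll)).
In Python, from cell import monitor, read_camera, camera_model, env, regions_of gives the robot as it stands. The module is installed in compiled form; this text tells all that it offers.
- The arm moves only by the tool step_arm, never from a script. Its argument "deltas" is a list of rows, each a list of 5 numbers: the gripper's target within -1 to 1 (fully open at 1, half-way at 0, shut at -1), then the shift along the tool's x, y, z in m, then the turn about the tool's x in degrees. A call has 1 to 12 rows; each row is the pose to reach, as a shift and turn from the pose commanded when the call began, along the tool's axes at that moment; what a row does not reach only later rows make up. A row lasts 1/8 s, in which the tool goes at most 62.5 mm and 10.7 degrees, less where a joint would pass 70% of its speed; a pose out of reach is approached as far as the arm can. A call with a gripper value outside its range is refused whole. The fingers move at their own pace and stop on an object; "newtons" is the grip in N (left out, the last holds). Time passes only in rows, so rows that repeat a pose let the fingers close. It gives the time, the measured TCP pose, the force and the opening at its end, in the units of the state.
- monitor.get_obs(): the state, without advancing time (a new reading comes with each control period).
- read_camera(name): name is "scene" or "side" or "wrist"; returns (picture, depth): 480x640x3 uint8, red, green, blue; 480x640 float32, m along the optical axis (not along the pixel's ray), 0 where there is no reading.
- camera_model(name): a dict with "fx", "fy", "cx", "cy" (pixels), "xyz" and "attitude" of the camera in the world. Camera axes: x right, y down, z forward; pixel columns grow to the right and rows downward; lengths in m; the calibration is good to about 2 mm. A picture is of the moment at which its call begins: read the wrist's pose just before it. camera_model takes no time and is no camera call; for the wrist camera it gives the pose at the moment of the call.
- env.sign_off(): hands the job in, once; it reports no verdict.
Trained networks look in the newest picture that a camera, given by its name, has taken for a name from the list of things; names that differ only in an ending like _2 or _b are one class to them, and where a whole thing is asked for, a point or a joint stands for the part that bears it (a point fixed in the world has none). Each returns a list of dicts, best first, with "p" (0 to 1); they miss things now and then, are a little off and sometimes report something else, mostly with a low value. They report only what shows in the picture. A call takes as long as a camera call. They do not tell look-alikes from the thing itself.
- regions_of(camera, thing): "pixels" (480x640 bool, what is visible of it) and "pixel" ([column, row] in pixels, amid what is visible of it).
The state is a dict: "time_s": time; "qpos": joint angles; "joint_velocities": joint speeds; "effort": joint torques, N m; "tool_pos": TCP position; "tool_rot": TCP orientation; "force": force on the tool from outside, world axes, zero at the start; "wrist_torque": the same for the moment, N m; "grip_width": finger opening in m.
Only numpy, scipy, OpenCV 4.12 (cv2) and the standard library are available. Lean on these libraries where they do the work, as an engineer would, in place of code of your own. Each camera call takes 0.05 s, during which the arm holds its last target. There are 200 camera calls.

## Working session

There is one attempt and no reset: what is moved stays moved. The work goes in short steps, Python scripts to look and compute and a tool call to move; the robot and the scene stay as the last step left them, time stands still between calls to the robot, and variables do not carry over. Pictures are saved under pics/ and viewed, about 8 in all and at most 12, crops included, and the job is handed in when it is done.

Besides the shell and the picture viewer there is one more tool, called after "Request:" as name(argument=value, ...), one argument or row to a line, values as JSON. step_arm: Moves the arm, as the interface text tells. Its arguments: {"type":"object","properties":{"deltas":{"type":"array"},"newtons":{"type":"number"}},"required":["deltas"]}

```bash
mkdir -p pics
cat > h.py <<'E'
import numpy as np, cv2
from cell import monitor, read_camera, camera_model, env, regions_of
from scipy.spatial.transform import Rotation as R
def look(cam,name=None):
    m=camera_model(cam); p,d=read_camera(cam)
    if name: cv2.imwrite(f'pics/{name}.png',p[:,:,::-1])
    return m,p,d
def cloud(m,d,mask):
    v,u=np.nonzero(mask&(d>0)); z=d[v,u]
    P=np.c_[(u-m['cx'])/m['fx']*z,(v-m['cy'])/m['fy']*z,z]
    a=np.array(m['attitude'])
    A=a if a.shape==(3,3) else R.from_euler('xyz',a,degrees=True).as_matrix()
    return P@A.T+np.array(m['xyz'])
E
python3 - <<'E'
from h import *
print(monitor.get_obs())
for c in ('scene','side'):
    m,p,d=look(c,c+'0'); print(c,m)
    for t in ('red_knob','blue_knob','black_knob'):
        for r in regions_of(c,t):
            P=cloud(m,d,r['pixels'])
            print(t,round(r['p'],2),r['pixel'],len(P),P.mean(0).round(3) if len(P) else '',np.percentile(P,[2,98],axis=0).round(3).tolist() if len(P) else '')
E
```

```text
{'time_s': 0.0, 'qpos': array([-70.63870553,  18.4412201 ,  -4.01704192,  83.17475043,
         1.29749987,  78.54184949,  -3.2610839 ]), 'joint_velocities': array([ 0.05116624,  0.00842069, -0.01554465, -0.03386231,  0.02373564,
       -0.06469304,  0.04399565]), 'effort': array([-1.22933570e-04, -4.91300440e+01, -4.03965265e-01, -3.12520838e+01,
       -6.39312551e-02,  4.39739751e-02,  2.06351515e-04]), 'tool_pos': array([0.20670182, 0.61570623, 0.24043855]), 'tool_rot': array([-176.05428992,   89.88730429, -104.60498952]), 'force': array([ 0.48973834, -0.74309142, -0.98700439]), 'wrist_torque': array([-0.04870013,  0.04782868, -0.02942544]), 'grip_width': 0.08707422285686847}
scene {'fx': 621.6831092768781, 'fy': 621.6831092768781, 'cx': 322.00375150131225, 'cy': 231.65570179332008, 'xyz': array([ 0.92042778, -0.54192925,  0.94036561]), 'attitude': array([-144.97383469,   -0.82858335,   46.03764634])}
red_knob 0.94 [120.5, 331.1] 1536 [ 0.393 -0.455  0.034] [[0.358, -0.518, 0.007], [0.432, -0.388, 0.047]]
red_knob 0.87 [171.0, 232.1] 1299 [ 0.292 -0.278  0.032] [[0.264, -0.337, 0
[... 285 characters left out ...]
.092 0.035] [[0.491, 0.065, 0.005], [0.625, 0.119, 0.051]]
side {'fx': 463.6838520495079, 'fy': 463.6838520495079, 'cx': 318.5750955846999, 'cy': 243.8961943161619, 'xyz': array([ 0.35470473, -0.67200162,  0.68943916]), 'attitude': array([-139.42995367,   -0.43266907,  -10.4915946 ])}
red_knob 0.95 [312.8, 432.2] 1865 [ 0.388 -0.452  0.036] [[0.352, -0.513, 0.013], [0.425, -0.391, 0.047]]
red_knob 0.65 [357.9, 255.7] 1155 [ 0.527 -0.169  0.037] [[0.458, -0.198, 0.012], [0.591, -0.141, 0.05]]
blue_knob 0.9 [346.4, 207.3] 940 [ 0.531 -0.039  0.036] [[0.466, -0.076, 0.011], [0.595, -0.007, 0.05]]
black_knob 0.55 [343.0, 167.7] 820 [0.554 0.089 0.035] [[0.485, 0.064, 0.01], [0.618, 0.113, 0.05]]
```

View pics/scene0.png

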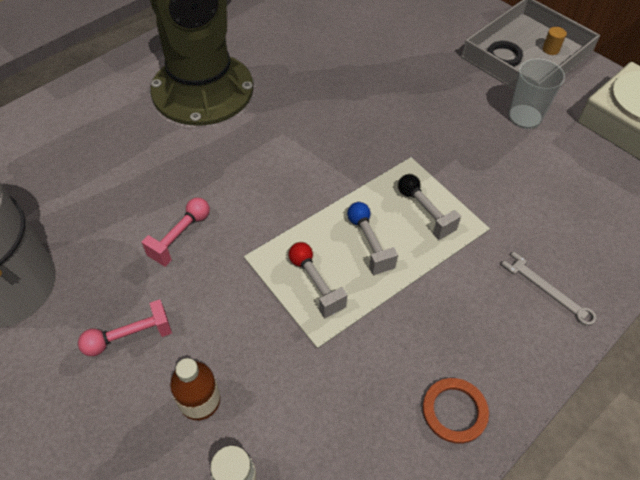

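Run:
```python
from h import *
from scipy.optimize import least_squares
for c in ('scene','side'):
    m,p,d=look(c)
    hsv=cv2.cvtColor(p,cv2.COLOR_RGB2HSV)
    for t in ('red_knob','blue_knob','black_knob'):
        for r in regions_of(c,t):
            P=cloud(m,d,r['pixels']); c0=P.mean(0)
            if not(.4<c0[0]<.7 and c0[1]>-.25): continue
            P0=P[P[:,2]>.018]
            w,V=np.linalg.eigh(np.cov(P0[:,:2].T)); a=V[:,1]; a=a if a[0]>0 else -a
            s=(P0[:,:2]-c0[:2])@a
            near=P0[s<np.percentile(s,1)+.036]
            f=least_squares(lambda q:np.linalg.norm(near-q,axis=1)-.022,np.r_[near.mean(0)[:2],.026],loss='soft_l1',f_scale=.002).x
            fs=P0[s>np.percentile(s,99)-.015].mean(0)
            k=r['pixels']; print(c,t,f.round(4),'footpts',fs.round(4),'ext',s.min().round(3),s.max().round(3),'yaw',np.degrees(np.arctan2(a[1],a[0])).round(1))
            uv=None
            print('  hue sat med',np.median(hsv[k],axis=0))
```

```text
scene red_knob [ 0.4774 -0.1476  0.0265] footpts [ 0.5893 -0.1777  0.0405] ext -0.082 0.057 yaw -13.1
  hue sat med [ 13.  30. 141.]
scene blue_knob [ 0.486  -0.0097  0.0264] footpts [ 0.591  -0.0578  0.0397] ext -0.081 0.055 yaw -22.4
  hue sat med [ 18.  29. 130.]
scene black_knob [0.5046 0.1084 0.0265] footpts [0.617  0.0827 0.04  ] ext -0.084 0.056 yaw -9.2
  hue sat med [18. 29. 92.]
side red_knob [ 0.4847 -0.0101  0.027 ] footpts [ 0.583  -0.0639  0.0424] ext -0.072 0.066 yaw -22.5
  hue sat med [17. 36. 99.]
side red_knob [ 0.4765 -0.1482  0.027 ] footpts [ 0.5832 -0.1831  0.0434] ext -0.074 0.067 yaw -12.8
  hue sat med [ 13.  37. 114.]
side red_knob [0.5038 0.1078 0.0268] footpts [0.6118 0.0775 0.0423] ext -0.075 0.065 yaw -9.2
  hue sat med [15. 34. 58.]
side blue_knob [ 0.4846 -0.0101  0.0269] footpts [ 0.5846 -0.0627  0.0424] ext -0.077 0.064 yaw -22.2
  hue sat med [ 18.  38. 106.]
side black_knob [0.5038 0.1078 0.0269] footpts [0.6119 0.0774 0.0422] ext -0.075 0.066 yaw -9.5
  hue sat med [15. 35. 59.]
```

The picture shows the red ram at knob (301,254) and foot (332,302). The blue ram is at (359,213) and the black one at (409,185). The two pink look-alikes are off the mat to the left. The knob fits agree with the expected height of 26 mm.

```bash
cat >> h.py <<'E'
def plan(targets,yaw):
    o=monitor.get_obs(); M=R.from_euler('xyz',o['tool_rot'],degrees=True).as_matrix()
    print('t',o['time_s'],'tcp',o['tool_pos'].round(4),'axes(cols)\n',M.round(3))
    zy=np.degrees(np.arctan2(M[1,2],M[0,2])); t=(yaw+90-zy+90)%180-90
    # turn about tool x (down) is opposite sense to world yaw
    print('z-yaw',zy.round(2),'turn about tool x',-t.round(2))
    for T in targets: print(T,(M.T@(np.array(T)-o['tool_pos'])).round(4))
E
python3 - <<'E'
from h import *
plan([(.42,.40,.24),(.48,.15,.24),(.50,-.152,.22)],-14.5)
E
```

```text
t 0.8 tcp [0.2068 0.6162 0.2416] axes(cols)
 [[ 0.    -0.948  0.318]
 [ 0.     0.318  0.948]
 [-1.    -0.     0.   ]]
z-yaw 71.45 turn about tool x -4.05
(0.42, 0.4, 0.24) [ 0.0016 -0.2709 -0.1372]
(0.48, 0.15, 0.24) [ 0.0016 -0.4073 -0.3551]
(0.5, -0.152, 0.22) [ 0.0215 -0.5223 -0.6351]
```

Request:
step_arm(
  deltas=[
    [1, 0, -0.05, -0.025, 0],
    [1, 0, -0.104, -0.052, 0],
    [1, 0, -0.158, -0.08, 0],
    [1, 0, -0.212, -0.107, 0],
    [1, 0, -0.265, -0.135, -1],
    [1, 0, -0.305, -0.18, -2],
    [1, 0, -0.335, -0.23, -3],
    [1, 0, -0.365, -0.285, -4],
    [1, 0, -0.395, -0.335, -4],
    [1, 0, -0.415, -0.39, -4],
    [1, 0, -0.438, -0.445, -4],
    [1, 0, -0.46, -0.5, -4],
  ],
)

```text
time_s: 2.3
tool_pos: [0.4839, -0.006, 0.242]
tool_rot: [-50.4, 89.9, 25.0]
force: [0.3, 0.5, 0.4]
grip_width: 0.0871
```

Request:
step_arm(
  deltas=[
    [1, 0, -0.02, -0.055, 0],
    [1, 0.01, -0.045, -0.1, 0],
    [1, 0.02, -0.062, -0.135, 0],
    [1, 0.02, -0.062, -0.135, 0],
    [1, 0.02, -0.062, -0.135, 0],
  ],
)

```text
time_s: 2.92
tool_pos: [0.51, -0.1495, 0.2216]
tool_rot: [16.9, 90.0, 92.4]
force: [0.2, 0.9, 0.6]
grip_width: 0.0876
```

Run:
```python
from h import *
m,p,d=look('wrist','wrist1')
for r in regions_of('wrist','red_knob'):
    P=cloud(m,d,r['pixels']); print(r['p'],r['pixel'],P.mean(0).round(3))
    P0=P[P[:,2]>.018]
    w,V=np.linalg.eigh(np.cov(P0[:,:2].T)); a=V[:,1]; a=a*np.sign(a[0]); c0=P0.mean(0)[:2]
    s=(P0[:,:2]-c0)@a
    from scipy.optimize import least_squares
    near=P0[s<s.min()+.036]
    f=least_squares(lambda q:np.linalg.norm(near-q,axis=1)-.022,np.r_[near.mean(0)[:2],.026],loss='soft_l1',f_scale=.002).x
    top=P[(P[:,2]>.042)&(((P[:,:2]-c0)@a)>np.percentile(s,99)-.03)]
    print('knob',f.round(4),'foot top n',len(top),top.mean(0).round(4),(top.max(0)-top.min(0)).round(3))
    e=top.mean(0)[:2]-f[:2]; print('yaw pca',np.degrees(np.arctan2(a[1],a[0])).round(2),'yaw knob-foot',np.degrees(np.arctan2(e[1],e[0])).round(2),np.linalg.norm(e).round(4),'(expect .111)')
plan([],-14.5)
```

```text
0.76 [25.6, 175.0] [ 0.411 -0.392  0.03 ]
knob [ 0.402  -0.4054  0.0282] foot top n 686 [ 0.4164 -0.3993  0.0436] [0.033 0.028 0.004]
yaw pca -21.94 yaw knob-foot 22.95 0.0157 (expect .111)
0.71 [306.6, 226.5] [ 0.525 -0.161  0.037]
knob [ 0.4767 -0.1492  0.0252] foot top n 894 [ 0.583  -0.1751  0.047 ] [0.027 0.045 0.008]
yaw pca -13.81 yaw knob-foot -13.72 0.1094 (expect .111)
0.64 [48.2, 21.0] [ 0.305 -0.318  0.032]
knob [ 0.3034 -0.3302  0.0246] foot top n 1028 [ 0.3042 -0.3247  0.0437] [0.032 0.025 0.004]
yaw pca -53.41 yaw knob-foot 81.92 0.0056 (expect .111)
t 3.025 tcp [ 0.5103 -0.1487  0.2218] axes(cols)
 [[ 0.    -0.969  0.249]
 [ 0.001  0.249  0.969]
 [-1.    -0.     0.001]]
z-yaw 75.59 turn about tool x 0.09
```

View pics/wrist1.png

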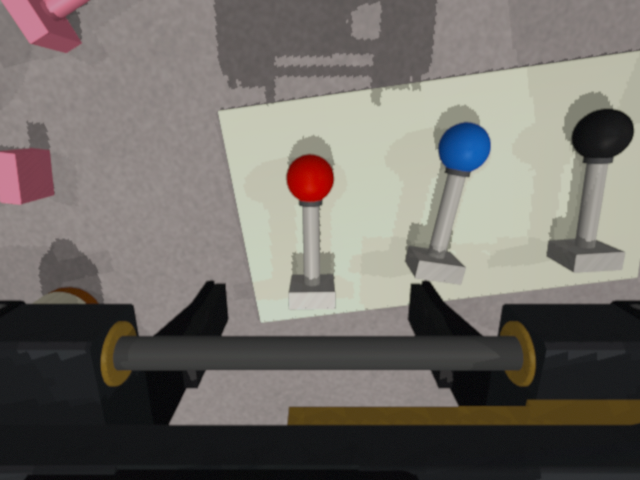

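The wrist picture shows the red ram from knob (310,178) to foot (312,292), lined up with the jaws. The blue and black rams are clear to the right. Next I descend over the knob.

Request:
step_arm(
  deltas=[
    [1, 0.03, 0.032, -0.008, 0],
    [1, 0.08, 0.032, -0.008, 0],
    [1, 0.12, 0.032, -0.008, 0],
    [1, 0.155, 0.032, -0.008, 0],
    [1, 0.18, 0.032, -0.008, 0],
    [1, 0.192, 0.032, -0.008, 0],
    [1, 0.192, 0.032, -0.008, 0],
    [-1, 0.192, 0.032, -0.008, 0],
    [-1, 0.192, 0.032, -0.008, 0],
    [-1, 0.192, 0.032, -0.008, 0],
    [-1, 0.192, 0.032, -0.008, 0],
    [-1, 0.192, 0.032, -0.008, 0],
  ],
  newtons=12,
)

```text
time_s: 4.53
tool_pos: [0.477, -0.15, 0.0296]
tool_rot: [4.5, 90.0, 79.9]
force: [-0.2, 1.5, -0.1]
grip_width: 0.0451
```

Run:
```python
from h import *
o=monitor.get_obs(); print(o['tool_pos'],o['grip_width'],o['force'])
M=R.from_euler('xyz',o['tool_rot'],degrees=True).as_matrix()
d=np.array([np.cos(np.radians(-14)),np.sin(np.radians(-14)),0])
for th in np.arange(0,91,5.):
    t=np.radians(10.39+th); s=.12-.122*np.cos(t); h=.004+.122*np.sin(t)-.026
    print(th,(M.T@(d*s+[0,0,h])).round(4))
```

```text
[ 0.47695656 -0.14997427  0.02960386] 0.04505368125362405 [-0.1858524   1.48404272 -0.08789445]
0.0 [-0. -0.  0.]
5.0 [-0.0104 -0.0024  0.    ]
10.0 [-0.0205 -0.0056  0.0001]
15.0 [-0.0303 -0.0098  0.0001]
20.0 [-0.0397 -0.0148  0.0002]
25.0 [-0.0487 -0.0205  0.0002]
30.0 [-0.0571 -0.0271  0.0003]
35.0 [-0.0649 -0.0343  0.0003]
40.0 [-0.072  -0.0422  0.0004]
45.0 [-0.0784 -0.0507  0.0005]
50.0 [-0.0841 -0.0597  0.0006]
55.0 [-0.0889 -0.0692  0.0007]
60.0 [-0.0929 -0.079   0.0008]
65.0 [-0.0961 -0.0892  0.0009]
70.0 [-0.0983 -0.0996  0.001 ]
75.0 [-0.0996 -0.1102  0.0011]
80.0 [-0.1    -0.1208  0.0012]
85.0 [-0.0995 -0.1315  0.0013]
90.0 [-0.098  -0.142   0.0014]
```

Request:
step_arm(
  deltas=[
    [-1, -0.01, -0.002, 0, 0],
    [-1, -0.02, -0.006, 0, 0],
    [-1, -0.03, -0.01, 0, 0],
    [-1, -0.04, -0.015, 0, 0],
    [-1, -0.049, -0.0205, 0, 0],
    [-1, -0.057, -0.027, 0, 0],
    [-1, -0.065, -0.034, 0, 0],
    [-1, -0.072, -0.042, 0, 0],
    [-1, -0.0785, -0.0505, 0.0005, 0],
    [-1, -0.0785, -0.0505, 0.0005, 0],
  ],
)

```text
time_s: 5.78
tool_pos: [0.5269, -0.1626, 0.1087]
tool_rot: [-101.1, 89.9, -25.7]
force: [-0.7, 0.3, 1.5]
grip_width: 0.0428
```

Run:
```python
from h import *
m,p,d=look('side'); cv2.imwrite('pics/side2.png',cv2.resize(p[100:340,200:520,::-1],(640,480)))
print(monitor.get_obs()['force'])
```

```text
[-0.34068387 -0.09569592 -0.09082654]
```

View pics/side2.png

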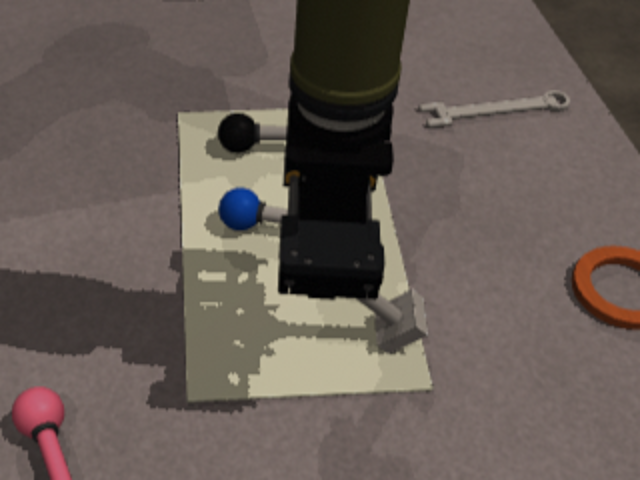

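The side crop shows the ram tilted about 45°, with its foot at (405,325) still down on the mat and the knob in the jaws. I continue the arc.

Request:
step_arm(
  deltas=[
    [-1, -0.0055, -0.009, 0, 0],
    [-1, -0.0105, -0.0185, 0, 0],
    [-1, -0.0145, -0.0285, 0, 0],
    [-1, -0.0175, -0.0385, 0.0005, 0],
    [-1, -0.02, -0.049, 0.0005, 0],
    [-1, -0.021, -0.0595, 0.0005, 0],
    [-1, -0.0215, -0.07, 0.0005, 0],
    [-1, -0.021, -0.081, 0.001, 0],
    [-1, -0.0195, -0.0915, 0.001, 0],
    [-1, -0.0195, -0.0915, 0.001, 0],
    [-1, -0.0195, -0.0915, 0.001, 0],
  ],
  newtons=14,
)

```text
time_s: 7.2
tool_pos: [0.6158, -0.1843, 0.128]
tool_rot: [-72.3, 89.9, 3.2]
force: [-0.3, -0.8, 5.1]
grip_width: 0.0429
```

Run:
```python
from h import *
m,p,d=look('side'); a=cv2.resize(p[150:300,260:460,::-1],(400,300))
m,p,d=look('scene'); b=cv2.resize(p[180:330,230:430,::-1],(400,300))
cv2.imwrite('pics/both3.png',np.hstack([a,b]))
o=monitor.get_obs();print(o['tool_pos'],o['force'],o['wrist_torque'],o['grip_width'])
```

```text
[ 0.61569751 -0.18429877  0.12796996] [0.6828058  1.50624916 5.16520876] [ 0.22088349 -0.17143881  0.05709092] 0.04316450592967513
```

View pics/both3.png

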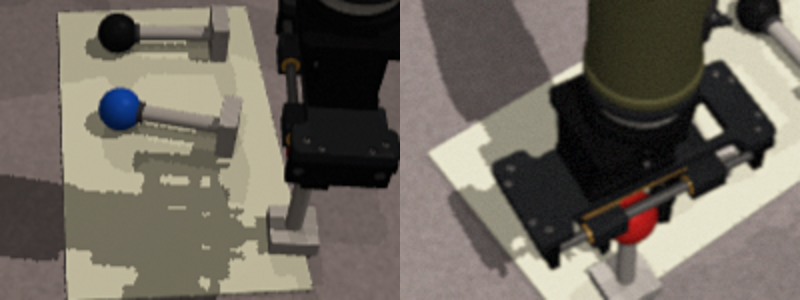

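Run:
```python
from h import *
for c in ('scene','side'):
    m,p,d=look(c)
    P=cloud(m,d,np.ones(d.shape,bool))
    q=P[(abs(P[:,0]-.615)<.05)&(abs(P[:,1]+.185)<.05)]
    for lo,hi in ((.012,.018),(.019,.026),(.03,.045),(.045,.06),(.06,.075),(.075,.09)):
        s=q[(q[:,2]>lo)&(q[:,2]<hi)]
        if len(s): print(c,lo,len(s),s.mean(0).round(4),np.percentile(s,[3,97],axis=0).round(3).tolist())
    if c=='side':
        s=P[(abs(P[:,1]+.18)<.1)&(P[:,2]<.008)&(abs(P[:,0]-.6)<.1)]
        h=[(x,np.median(s[abs(s[:,0]-x)<.005,2]).round(4)) for x in np.arange(.56,.68,.01)]; print(h)
```

```text
scene 0.012 58 [ 0.6285 -0.19    0.0151] [[0.594, -0.206, 0.012], [0.641, -0.168, 0.017]]
scene 0.019 482 [ 0.6179 -0.1856  0.0229] [[0.593, -0.205, 0.02], [0.638, -0.162, 0.025]]
scene 0.03 40 [ 0.6188 -0.1862  0.0374] [[0.611, -0.19, 0.03], [0.623, -0.18, 0.043]]
scene 0.045 42 [ 0.619  -0.1861  0.0523] [[0.613, -0.19, 0.046], [0.623, -0.178, 0.059]]
scene 0.06 41 [ 0.6187 -0.1869  0.0672] [[0.612, -0.191, 0.062], [0.622, -0.178, 0.075]]
scene 0.075 47 [ 0.6188 -0.1874  0.0821] [[0.612, -0.191, 0.075], [0.623, -0.181, 0.089]]
side 0.012 58 [ 0.6069 -0.198   0.0148] [[0.59, -0.208, 0.012], [0.628, -0.16, 0.018]]
side 0.019 393 [ 0.6119 -0.1864  0.023 ] [[0.592, -0.206, 0.02], [0.636, -0.16, 0.025]]
side 0.03 46 [ 0.6113 -0.1878  0.0377] [[0.606, -0.191, 0.031], [0.619, -0.182, 0.044]]
side 0.045 44 [ 0.6114 -0.1882  0.0519] [[0.606, -0.191, 0.045], [0.619, -0.182, 0.059]]
side 0.06 55 [ 0.611  -0.1882  0.067 ] [[0.606, -0.192, 0.06], [0.619, -0.181, 0.074]]
side 0.075 33 [ 0.6104 -0.1886  0.08  ] [[0.606, -0.192, 0.075], [0.617, -0.182, 0.085]]
[(np.float64(0.56), np.float64(0.0044)), (np.float64(0.5700000000000001), np.float64(0.0046)), (np.float64(0.5800000000000001), np.float64(0.0045)), (np.float64(0.5900000000000001), np.float64(0.0046)), (np.float64(0.6000000000000001), np.float64(0.0045)), (np.float64(0.6100000000000001), np.float64(0.0044)), (np.float64(0.6200000000000001), np.float64(0.0031)), (np.float64(0.6300000000000001), np.float64(0.0018)), (np.float64(0.6400000000000001), np.float64(0.0009)), (np.float64(0.6500000000000001), np.float64(0.001)), (np.float64(0.6600000000000001), np.float64(0.0011)), (np.float64(0.6700000000000002), np.float64(0.0009))]
```

Run:
```python
from h import *
for c in ('scene','side'):
    m,p,d=look(c); P=cloud(m,d,np.ones(d.shape,bool)); hsv=cv2.cvtColor(p,cv2.COLOR_RGB2HSV).reshape(-1,3)
    d0=d.ravel()>0; P=P; pix=p.reshape(-1,3)[d0].astype(int)
    lo=(P[:,2]<.009)
    for y in (-.26,-.25,-.24,-.23,-.22,-.215,-.15,-.14,-.13,-.12):
        k=lo&(abs(P[:,1]-y)<.003)&(P[:,0]>.45)&(P[:,0]<.72)
        mat=k&(P[:,2]>.0027); 
        print(c,y,'mat xmax(z)',np.percentile(P[mat,0],98).round(4) if mat.sum()>5 else None, 'bright xmax',np.percentile(P[k&(pix.min(1)>140),0],98).round(4) if (k&(pix.min(1)>140)).sum()>5 else None)
```

```text
scene -0.26 mat xmax(z) 0.7083 bright xmax 0.6964
scene -0.25 mat xmax(z) 0.713 bright xmax 0.6971
scene -0.24 mat xmax(z) 0.7119 bright xmax 0.7051
scene -0.23 mat xmax(z) 0.6948 bright xmax 0.6729
scene -0.22 mat xmax(z) 0.709 bright xmax 0.7014
scene -0.215 mat xmax(z) 0.7047 bright xmax 0.7013
scene -0.15 mat xmax(z) 0.7181 bright xmax 0.6355
scene -0.14 mat xmax(z) 0.7112 bright xmax 0.6301
scene -0.13 mat xmax(z) 0.7128 bright xmax 0.6305
scene -0.12 mat xmax(z) 0.7148 bright xmax 0.632
side -0.26 mat xmax(z) 0.7141 bright xmax None
side -0.25 mat xmax(z) 0.6865 bright xmax None
side -0.24 mat xmax(z) 0.7178 bright xmax 0.6137
side -0.23 mat xmax(z) 0.6888 bright xmax 0.6149
side -0.22 mat xmax(z) 0.6708 bright xmax 0.6168
side -0.215 mat xmax(z) 0.6691 bright xmax 0.6174
side -0.15 mat xmax(z) 0.668 bright xmax 0.5989
side -0.14 mat xmax(z) 0.6557 bright xmax 0.625
side -0.13 mat xmax(z) 0.6261 bright xmax 0.6279
side -0.12 mat xmax(z) 0.6259 bright xmax 0.628
```

The ram is upright: the stem is vertical within about 1° and the foot is flat on the mat. The mat's far edge is at about x=0.621 here and the foot centre is at about 0.615, so it is only just supported. Before letting go I'll take its weight, raising it a few mm (well under the limit), and bring it back about 22 mm.

Request:
step_arm(
  deltas=[
    [-1, 0, 0, 0, 0],
    [-1, -0.003, 0, 0, 0],
    [-1, -0.006, 0, 0, 0],
    [-1, -0.006, 0.004, 0, 0],
    [-1, -0.006, 0.009, 0, 0],
    [-1, -0.006, 0.014, 0, 0],
    [-1, -0.006, 0.019, 0, 0],
    [-1, -0.006, 0.022, 0, 0],
    [-1, -0.006, 0.022, 0, 0],
    [-1, -0.006, 0.022, 0, 0],
  ],
  newtons=20,
)

```text
time_s: 8.75
tool_pos: [0.5937, -0.1788, 0.1336]
tool_rot: [-81.2, 90.0, -5.8]
force: [0.3, -0.4, -5.1]
grip_width: 0.0431
```

```bash
cat > chk.py <<'E'
from h import *
import sys
x,y=map(float,sys.argv[1:3])
for c in ('scene','side'):
    m,p,d=look(c)
    P=cloud(m,d,np.ones(d.shape,bool))
    q=P[(abs(P[:,0]-x)<.05)&(abs(P[:,1]-y)<.05)]
    for lo,hi in ((.019,.035),(.038,.055),(.075,.09),(.11,.15)):
        s=q[(q[:,2]>lo)&(q[:,2]<hi)]
        if len(s): print(c,lo,len(s),s.mean(0).round(4),np.percentile(s,[3,97],axis=0).round(3).tolist())
o=monitor.get_obs();print(o['time_s'],o['tool_pos'],o['force'],o['grip_width'])
E
python3 chk.py .594 -.18
```

```text
scene 0.019 564 [ 0.5983 -0.1808  0.0281] [[0.573, -0.201, 0.021], [0.618, -0.156, 0.032]]
scene 0.038 48 [ 0.5981 -0.181   0.0458] [[0.591, -0.185, 0.038], [0.602, -0.172, 0.054]]
scene 0.075 48 [ 0.5977 -0.1814  0.0817] [[0.59, -0.185, 0.075], [0.602, -0.175, 0.089]]
scene 0.11 394 [ 0.6058 -0.1782  0.1366] [[0.592, -0.209, 0.119], [0.613, -0.153, 0.149]]
side 0.019 452 [ 0.591  -0.1827  0.0281] [[0.57, -0.202, 0.021], [0.614, -0.156, 0.032]]
side 0.038 51 [ 0.5906 -0.1828  0.0469] [[0.585, -0.186, 0.039], [0.599, -0.177, 0.055]]
side 0.075 51 [ 0.5897 -0.1837  0.0822] [[0.584, -0.186, 0.076], [0.597, -0.177, 0.09]]
side 0.11 36 [ 0.5862 -0.2086  0.1199] [[0.576, -0.212, 0.117], [0.596, -0.206, 0.123]]
8.85 [ 0.59368654 -0.17883178  0.13359396] [ 0.14564212  0.60461986 -4.130189  ] 0.04287799675048623
```

It hangs vertical with the sole about 5 mm above the mat, and the far edge of the foot is now inside the mat edge. Next I lower it and release.

Request:
step_arm(
  deltas=[
    [-1, 0.002, 0, 0, 0],
    [-1, 0.004, 0, 0, 0],
    [-1, 0.0055, 0, 0, 0],
    [-1, 0.0055, 0, 0, 0],
    [-1, 0.0055, 0, 0, 0],
    [-0.02, 0.0055, 0, 0, 0],
    [0.1, 0.0055, 0, 0, 0],
    [0.3, 0.0055, 0, 0, 0],
    [0.6, 0.0055, 0, 0, 0],
    [1, 0.0055, 0, 0, 0],
    [1, 0.0055, 0, 0, 0],
    [1, 0.0055, 0, 0, 0],
  ],
  newtons=10,
)

```text
time_s: 10.35
tool_pos: [0.5935, -0.1788, 0.1281]
tool_rot: [-54.2, 90.0, 21.2]
force: [0.3, -0.3, 0.0]
grip_width: 0.0842
```

```bash
python3 chk.py .594 -.18
```

```text
scene 0.019 510 [ 0.5967 -0.1796  0.0231] [[0.572, -0.199, 0.02], [0.616, -0.156, 0.029]]
scene 0.038 52 [ 0.5972 -0.1805  0.0463] [[0.59, -0.184, 0.039], [0.602, -0.173, 0.054]]
scene 0.075 44 [ 0.5974 -0.1801  0.0821] [[0.591, -0.184, 0.075], [0.601, -0.172, 0.089]]
scene 0.11 584 [ 0.6032 -0.174   0.1331] [[0.583, -0.226, 0.114], [0.617, -0.134, 0.147]]
side 0.019 404 [ 0.5902 -0.1809  0.0233] [[0.57, -0.2, 0.02], [0.613, -0.156, 0.031]]
side 0.038 55 [ 0.5898 -0.1819  0.0467] [[0.584, -0.185, 0.039], [0.598, -0.175, 0.054]]
side 0.075 19 [ 0.5868 -0.1812  0.081 ] [[0.584, -0.184, 0.076], [0.589, -0.178, 0.087]]
side 0.11 100 [ 0.5767 -0.2241  0.1246] [[0.57, -0.23, 0.112], [0.594, -0.132, 0.14]]
10.45 [ 0.59347839 -0.17881369  0.12804233] [ 0.42703257 -0.44972036  0.65477736] 0.085561490394046
```

Standing free. I retract straight up.

Request:
step_arm(
  deltas=[
    [1, -0.01, 0, 0, 0],
    [1, -0.03, 0, 0, 0],
    [1, -0.06, 0, 0, 0],
    [1, -0.1, 0, 0, 0],
    [1, -0.14, 0, 0, 0],
    [1, -0.14, 0, 0, 0],
    [1, -0.14, 0, 0, 0],
  ],
)

```text
time_s: 11.32
tool_pos: [0.5935, -0.1788, 0.2687]
tool_rot: [-60.7, 89.9, 14.8]
force: [1.1, 0.4, -0.9]
grip_width: 0.087
```

```bash
python3 chk.py .594 -.18
python3 - <<'E'
from h import *
m,p,d=look('side','side4')
for t in ('blue_knob','black_knob'):
    r=regions_of('side',t)[0]; P=cloud(m,d,r['pixels']); print(t,r['p'],P.mean(0).round(3))
E
```

```text
scene 0.019 509 [ 0.5967 -0.1794  0.023 ] [[0.571, -0.199, 0.02], [0.616, -0.156, 0.029]]
scene 0.038 54 [ 0.5973 -0.1803  0.0467] [[0.59, -0.185, 0.038], [0.601, -0.172, 0.054]]
scene 0.075 45 [ 0.5977 -0.1802  0.0823] [[0.592, -0.184, 0.075], [0.601, -0.173, 0.09]]
scene 0.11 644 [ 0.5981 -0.1814  0.1375] [[0.578, -0.196, 0.122], [0.614, -0.162, 0.147]]
side 0.019 408 [ 0.5906 -0.1811  0.0232] [[0.571, -0.201, 0.02], [0.613, -0.156, 0.031]]
side 0.038 54 [ 0.5899 -0.1816  0.0462] [[0.585, -0.185, 0.039], [0.598, -0.175, 0.054]]
side 0.075 52 [ 0.5903 -0.1818  0.082 ] [[0.585, -0.186, 0.076], [0.598, -0.177, 0.089]]
side 0.11 548 [ 0.5884 -0.1856  0.1356] [[0.572, -0.198, 0.118], [0.608, -0.167, 0.147]]
11.425 [ 0.59297887 -0.17850077  0.26727247] [-0.5086599   0.58526555  0.38314276] 0.08715602765977053
blue_knob 0.82 [ 0.532 -0.039  0.034]
black_knob 0.92 [0.557 0.089 0.033]
```

View pics/side4.png

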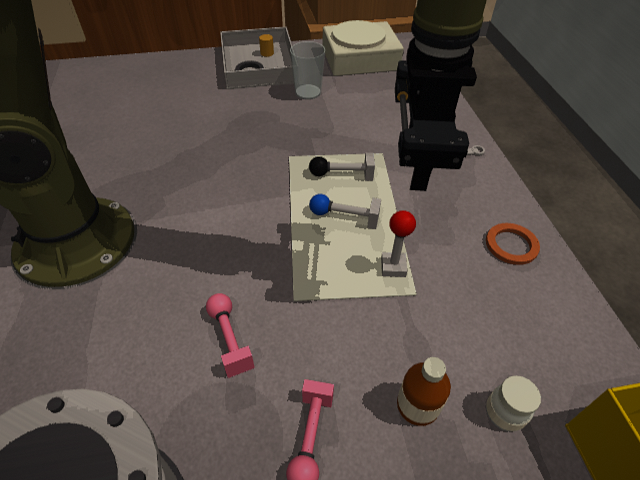

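The picture shows the red ram upright on the mat, knob at (403,223) and foot at (395,264). The blue and black rams have not moved and the gripper is clear above.

```bash
python3 -c "from cell import env; print(env.sign_off())"
```

```text
the job is handed in; nothing more can be done
None
```

The red ram is standing upright on its foot on the mat, free of the gripper, and the job is handed in. I gripped it by the knob, tipped it up over its foot edge, set it down, let go and moved the arm clear.

**One departure from the plan:** after tipping, the middle of the foot was only about 6 mm from the mat's far edge. Before letting go, I raised the ram so its sole was about 5 mm above the mat (about 10 mm above the bench). I moved it about 22 mm back towards the robot and set it down again, so the foot did leave the mat briefly. It stayed well under the 50 mm limit.

**Last checks:**
- **Upright:** the stem is vertical within about 1°, and the foot is flat on the mat. Its top measures 23 mm above the bench, against 22 mm expected.
- **Foot position:** the sole is about 22 mm from where it started, mostly straight down.
- **Blue and black rams:** the measured centres of both rams are within about 3 mm of the start, which is within measurement error. That check was on the whole rams, not the knobs alone.
- **Time:** about 11.5 s on the robot's clock.

No check failed. The scene and side cameras differ by about 7 mm in x, mostly because each sees a different side of the rod.

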